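# Hold the flow cell up to the inspection light

## Task

Draw the clear acrylic flow cell out of its sloping blue holder, turn it upright (bolted end up, the end that stood in the holder down) and hold it up over the middle of the round inspection light, its foot about 10 cm above the lamp, so that it can be looked through. Finish while still holding it there, still and upright, with nothing but the gripper carrying it; the cell must not touch the light, and the other things on the desk stay where they are.

Things in the scene. Friction and masses are not known exactly. Their poses are not given: they have to be found in the camera images.
- cell_centre (a point): Middle of the clear acrylic flow cell, a block 36 mm (x) by 54 mm (y) by 124 mm long (z), four bolt heads on its top end (4 mm more); about 0.16 kg. Its z runs along its length, foot to bolted top; each end is 62 mm away. At the start it sits 50 mm deep in the holder, leaning 45 degrees, top up and towards the robot, the two faces 36 mm apart facing left and right; 75 mm stand out.
- cell_foot (a point): Centre of the foot (lower end face) of the flow cell, 62 mm from cell_centre; axes as cell_centre.
- holder: Blue sloping sleeve on an aluminium plate 116 x 86 mm, fixed; heading varies. Origin under the plate's centre, on the desk; x level, away from the mouth, y level across, z up. The way out of the pocket is (-0.707, 0, 0.707) in its axes. Cavity 50 mm deep, 40 mm across y, 58 mm across the slope (2 mm play each side); walls 6 mm; highest edge 100 mm above the desk.
- pocket_floor (a point): Centre of the floor of the holder's pocket, 40 mm above the desk, 15 mm along +x of the holder's origin; the mouth is 50 mm from it along the sleeve's axis. Axes as the holder's.
- light_top (a point): Centre of the top of the round inspection light, a black disc 110 mm across with a white window, fixed flat on the desk; this top is 22 mm above the desk. It stands at the robot's right or left.
- beaker: Small empty glass beaker, 52 mm across, 67 mm high, standing loose; origin at the centre of its underside. A bystander.
- flask_red: Conical glass flask with side arm and red stopper, 84 x 90 x 139 mm, standing loose; origin at the centre of its underside. A bystander.
- flask_brown: Conical glass flask with side arm, brown contents and red stopper, 72 x 89 x 129 mm, standing loose; origin at the centre of its underside. A bystander.
- stopper: Red rubber bung, 30 mm across, 38 mm high, standing loose; origin at the centre of its underside. A bystander.
- dropper: Brown dropper bottle with black bulb, 34 mm across, 102 mm high, standing loose; origin at the centre of its underside. A bystander.

How it is judged:
On the way:
1. the cell has been drawn right out of the holder and is carried by the gripper (distance between cell_foot and pocket_floor above 0.06 m and height (world z) of cell_foot above 0.06 m and contact force between cell and holder below 0.1 N and contact force between the fingers and cell above 1 N), for 0.1 s.
At the end, for the whole second after the job is handed in: The fingers hold the cell upright, bolted end up, within about 10 degrees; the centre of its foot is within 25 mm sideways of the middle of the light and 50 to 150 mm above the light's top; it is still and touches neither holder nor light (angle between cell_centre's own z axis and vertical below 0.17 rad and horizontal distance between cell_foot and light_top below 0.025 m and height (world z) of cell_foot between 0.072 and 0.172 m and contact force between the fingers and cell above 1 N and contact force between cell and holder below 0.1 N and contact force between cell and light below 0.1 N and linear speed of cell below 0.03 m/s and angular speed of cell below 0.2 rad/s); the arm keeps its last pose, push and grip.
It fails at once if a bystander (beaker, flasks, bung, dropper bottle) is shifted by more than 30 mm or knocked over (distance of any of beaker, flask_red, flask_brown, stopper, dropper from where it was at the start of the episode above 0.03 m or angle between any of beaker, flask_red, flask_brown, stopper, dropper's own z axis and vertical above 0.6 rad).
It fails at once if the cell touches the light (contact force between cell and light above 0.5 N).
It also fails if it takes over 34 s, if anything falls off the work surface, if the arm or the gripper's body presses on something with over 40 N, if the wrist force passes 120 N, or if a joint passes its speed limit or range.

## Robot

A 7-joint arm with a two-finger parallel gripper is mounted at the origin on a cart in front of the work surface, level with it; the furniture and walls round the work are solid. World frame = base frame: x ahead of the robot, y to its left, z up, the work surface at z = 0. Lengths are in m, angles in rad, forces in N, time in s.
With the tool pointing down it reaches from about 0.425 to 0.875 m from the base axis. Payload 4.7 kg.
Tool frame: the origin (TCP) lies on the front face of the gripper's body, between the roots of the fingers; the fingertips stand 70 mm ahead of it and the grasp point (between the pads) lies robot.grip_point_offset ahead of it (robot.grip_point_offset is the distance from the TCP to the grasp point, in m); z points along the fingers, y is the line along which they close (so a half turn about z gives the same grasp; the last joint's range is limited). The gripper opens to 87 mm and grips with 3 to 60 N. Pads are 19 mm wide; open, the fingers measure 117 mm over their backs; the gripper's body (75 mm by 190 mm) begins 51 mm behind the grasp point.
Start: joints at [1.132, 0.321, -0.07, 1.45, 0.023, 1.371, -0.057], TCP at [0.284, -0.585, 0.292] pointing down, gripper open.
Joint ranges: [-2.86, 2.86], [-0.3, 2.09], [-1.38, 1.24], [0.06, 2.45], [-1.56, 4.7], [0.09, 2.05], [-2.69, 2.69]. Speed limits (rad/s): [2.57, 2.57, 3.14, 3.14, 3.14, 3.14, 3.14].

## Interface

Orientations are given as a unit quaternion [w, x, y, z].
In Python, from cell import robot, camera, camera_model, order gives the robot as it stands.
- The arm moves only by the tool play_rows, never from a script. Its argument "targets" is text: rows parted by semicolons, each of 7 numbers parted by spaces: the shift along the tool's x, y, z scaled (see below), then the turn, a rotation vector about the tool's x, y, z scaled (see below), then the gripper command: -1 is fully open, 1 is shut, values between are in proportion. A call has 1 to 20 rows; each row is the pose to reach, as a shift and turn from the pose commanded when the call began, along the tool's axes at that moment; what a row does not reach only later rows make up. The controller multiplies each number of a shift by 0.12 m and each number of a turn by 30 degrees. A row lasts 1/12 s, in which the tool goes at most 41.7 mm and 7.16 degrees, less where a joint would pass 70% of its speed; a pose out of reach is approached as far as the arm can. A call with a number of a shift or a turn outside -1 to 1 is refused whole. A call with a gripper value outside its range is refused whole. The fingers move at their own pace and stop on an object; "newtons" is the grip in N (left out, the last holds). Time passes only in rows, so rows that repeat a pose let the fingers close. It gives the time, the measured TCP pose, the force, the opening and the grip force at its end, in the units of the state.
- robot.sense(): the state, without advancing time (a new reading comes with each control period).
- camera(name): name is "scene" or "side" or "wrist"; returns (picture, depth): 384x512x3 uint8, blue, green, red; 384x512 float32, m along the optical axis (not along the pixel's ray), 0 where there is no reading.
- camera_model(name): a dict with "camera_matrix" (3x3 intrinsics, pixels), "origin" and "rotation" of the camera in the world; the wrist camera has in their place "tool_from_camera" (4x4, takes a point from camera to tool coordinates, whose origin is the TCP and whose axes are the flange's). Camera axes: x right, y down, z forward; pixel columns grow to the right and rows downward; lengths in m; the calibration is good to about 2 mm. A picture is of the moment at which its call begins: read the wrist's pose just before it. camera_model takes no time and is no camera call.
- order.job_done(): hands the job in; it is judged then, once.
The state is a dict: "time_s": time; "qpos": joint angles; "joint_vel": joint speeds; "tau": joint torques, N m; "position": TCP position; "tcp_rot": TCP orientation; "contact_force": force on the tool from outside, world axes, zero at the start; "moment": the same for the moment, N m; "gripper_width": finger opening in m; "finger_force": force on a finger pad.
Only numpy, scipy, OpenCV 4.12 (cv2) and the standard library are available. Lean on these libraries where they do the work, as an engineer would, in place of code of your own. Each camera call takes 0.05 s, during which the arm holds its last target. There are 200 camera calls.

## Working session

There is one attempt and no reset: what is moved stays moved. The work goes in short steps, Python scripts to look and compute and a tool call to move; the robot and the scene stay as the last step left them, time stands still between calls to the robot, and variables do not carry over. Pictures are saved under pics/ and viewed, at most 10 in all, crops included, and the job is handed in when it is done.

Besides the shell and the picture viewer there is one more tool, called after "Call:" by a JSON object that holds its "fn" and its "kwargs", one argument or row to a line. play_rows: Moves the arm, as the interface text tells. Its arguments: {"type":"object","properties":{"targets":{"type":"string"},"newtons":{"type":"number"}},"required":["targets"]}

```bash
mkdir -p pics; cat > h.py <<'E'
import numpy as np, cv2
from cell import robot, camera, camera_model, order
from scipy.spatial.transform import Rotation as R
def quat(q): return R.from_quat([q[1],q[2],q[3],q[0]])
def cam(name):
    s=robot.sense(); m=camera_model(name); im,d=camera(name)
    K=np.array(m["camera_matrix"])
    if name=="wrist":
        T=np.array(m["tool_from_camera"]); Rt=quat(s["tcp_rot"]).as_matrix()
        Rw=Rt@T[:3,:3]; o=Rt@T[:3,3]+np.array(s["position"])
    else: Rw=np.array(m["rotation"]); o=np.array(m["origin"])
    np.savez(f"{name}.npz",im=im,d=d,K=K,Rw=Rw,o=o); return im,d,K,Rw,o
def load(name):
    z=np.load(f"{name}.npz"); return z["im"],z["d"],z["K"],z["Rw"],z["o"]
def ray(c,u,v): return c[3]@np.linalg.inv(c[2])@np.array([u,v,1.])
def atdepth(c,u,v): return c[4]+ray(c,u,v)*np.median(c[1][int(v)-1:int(v)+2,int(u)-1:int(u)+2])
def atz(c,u,v,z):
    r=ray(c,u,v); return c[4]+r*(z-c[4][2])/r[2]
E
python3 - <<'E'
from h import *
print(robot.sense(), robot.grip_point_offset)
for n in("scene","side"):
    c=cam(n); cv2.imwrite(f"pics/{n}0.png",cv2.resize(c[0],(800,600))); print(n,c[4],c[3][:,2])
E
```

```text
{'time_s': 0.0, 'qpos': array([ 1.13208158,  0.3218379 , -0.07008634,  1.4516923 ,  0.02261374,
        1.37076621, -0.05688294]), 'joint_vel': array([-0.00063198,  0.00128604,  0.00014664,  0.00020705,  0.00018632,
       -0.00216839,  0.00096988]), 'tau': array([-1.63025234e-04, -4.91294861e+01, -4.04138686e-01, -3.12529492e+01,
       -6.39822450e-02,  4.37844114e-02,  1.39444119e-04]), 'position': array([ 0.28414949, -0.58413631,  0.29114303]), 'tcp_rot': array([-9.19922010e-04,  9.74472831e-01,  2.24503413e-01, -2.68557362e-04]), 'contact_force': array([ 0.10637794, -0.46107255, -0.28683775]), 'moment': array([-0.05623643,  0.01609335, -0.00781654]), 'finger_force': 0.0, 'gripper_width': 0.08649953005445257} 0.051Traceback (most recent call last):
  File "<stdin>", line 4, in <module>
IndexError: too many indices for array: array is 1-dimensional, but 2 were indexed
```

```bash
python3 - <<'E'
from h import *
for n in("scene","side","wrist"): print(camera_model(n))
E
```

```text
{'camera_matrix': array([[423.91450699,   0.        , 254.40913679],
       [  0.        , 423.91450699, 206.12447894],
       [  0.        ,   0.        ,   1.        ]]), 'origin': array([-0.14524333,  0.78972169,  1.12255038]), 'rotation': array([ 0.13407655, -0.34803102,  0.85999079, -0.3483012 ])}
{'camera_matrix': array([[471.09215603,   0.        , 259.29117963],
       [  0.        , 471.09215603, 195.19804748],
       [  0.        ,   0.        ,   1.        ]]), 'origin': array([ 0.53031872, -1.21141864,  0.86666503]), 'rotation': array([-0.4773594 ,  0.87864469,  0.00501668,  0.0092928 ])}
{'camera_matrix': array([[270.4122388 ,   0.        , 253.24346819],
       [  0.        , 270.4122388 , 191.86511114],
       [  0.        ,   0.        ,   1.        ]]), 'tool_from_camera': array([[-3.80217021e-04, -9.66015060e-01, -2.58485509e-01,
         7.11887035e-02],
       [ 9.99999802e-01, -4.96752635e-04,  3.85528693e-04,
         8.14384257e-04],
       [-5.00829881e-04, -2.58485311e-01,  9.66015058e-01,
        -9.15051214e-02],
       [ 0.00000000e+00,  0.00000000e+00,  0.00000000e+00,
         1.00000000e+00]])}
```

```bash
sed -i 's/Rw=np.array(m\["rotation"\])/Rw=quat(m["rotation"]).as_matrix()/' h.py
python3 - <<'E'
from h import *
for n in("scene","side"):
    c=cam(n); cv2.imwrite(f"pics/{n}0.png",cv2.resize(c[0],(800,600))); print(n,c[4],c[3][:,2])
E
```

```text
scene [-0.14524333  0.78972169  1.12255038] [ 0.47304845 -0.50574605 -0.7214195 ]
side [ 0.53031872 -1.21141864  0.86666503] [ 0.01154062  0.83895183 -0.5440833 ]
```

View pics/scene0.png

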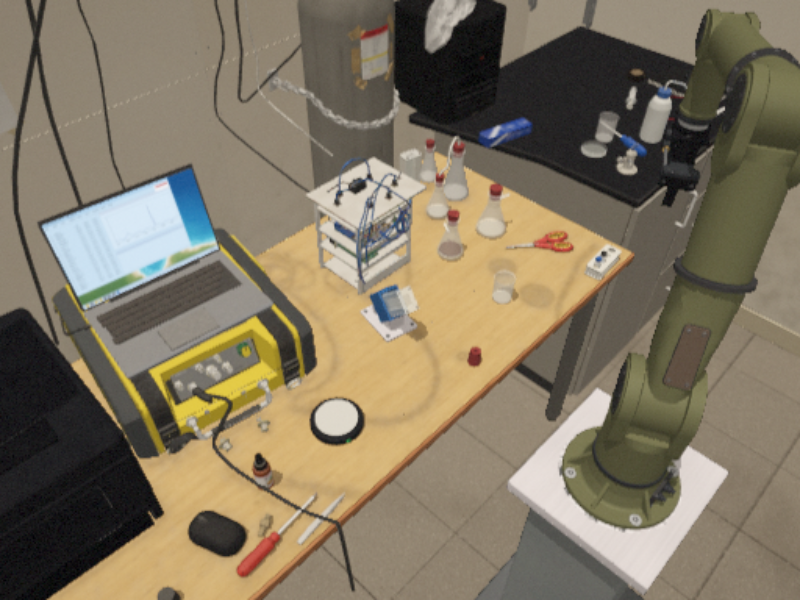

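View pics/side0.png

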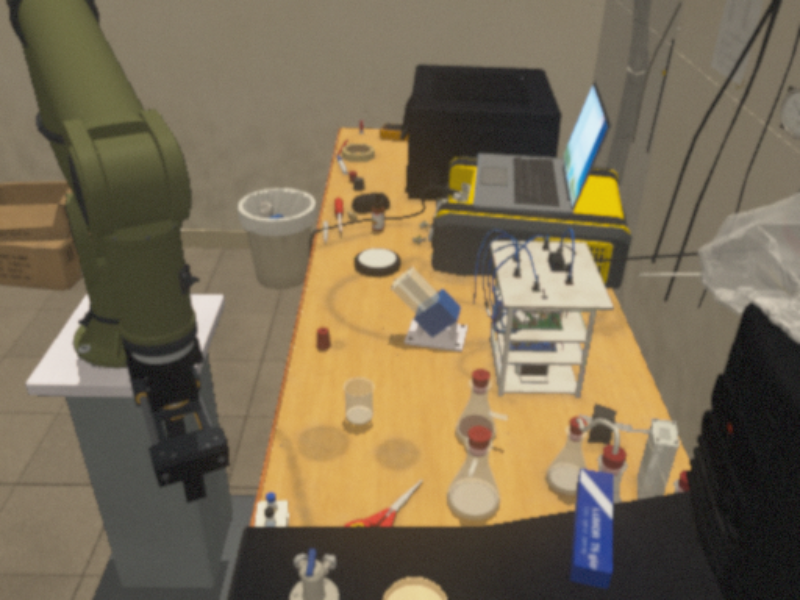

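```bash
python3 - <<'E'
from h import *
s=1.5625
a=load("scene");b=load("side")
print("light",atz(a,337/s,417/s,.022),atz(b,377/s,260/s,.022))
print("plate",atz(a,388/s,318/s,.006),atz(b,435/s,335/s,.006))
for n,u,v in[("stopper",475,363),("beaker",503,298),("fbrown",451,252),("fred",491,228),("shelf",365,285),("dropper",263,482)]: print(n,atz(a,u/s,v/s,0))
for n,u,v in[("shelf c1",500,385),("c2",580,385)]: print(n,atz(b,u/s,v/s,0))
A=cv2.resize(a[0][165:225,220:290],(700,600),interpolation=2)
B=cv2.resize(b[0][165:230,240:310],(646,600),interpolation=2)
cv2.imwrite("pics/cropA.png",A);cv2.imwrite("pics/cropB.png",B)
E
```

```text
light [0.47965528 0.29592582 0.022     ] [0.48280804 0.28110576 0.022     ]
plate [0.61203762 0.01306112 0.006     ] [0.60904253 0.00601255 0.006     ]
stopper [ 0.38068539 -0.02680794  0.        ]
beaker [ 0.46334997 -0.23630911  0.        ]
fbrown [ 0.66682831 -0.27888836  0.        ]
fred [ 0.6548745  -0.43246715  0.        ]
shelf [ 0.73662062 -0.03275204  0.        ]
dropper [0.48172872 0.48630038 0.        ]
shelf c1 [ 0.72529698 -0.1429679   0.        ]
c2 [ 8.75430823e-01 -1.39084904e-01  1.11022302e-16]
```

View pics/cropA.png

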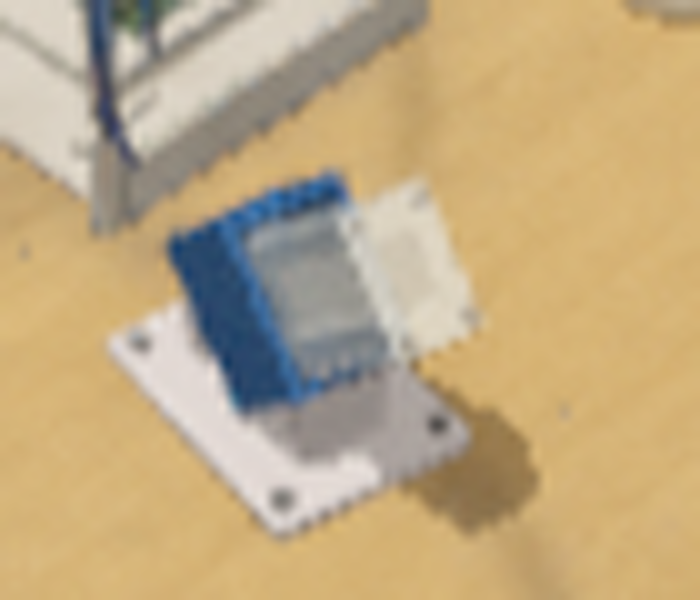

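View pics/cropB.png

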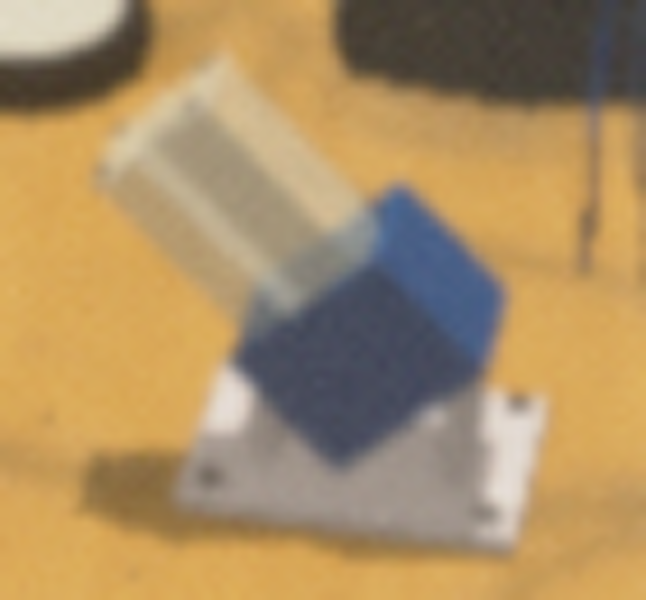

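```bash
python3 - <<'E'
from h import *
a=load("scene");b=load("side")
P=[atz(a,220+u/10,165+v/10,.006) for u,v in[(110,343),(280,538),(470,440)]]
Q=[atz(b,240+u/9.23,165+v/9.23,.006) for u,v in[(178,500),(515,550),(548,398),(225,365)]]
for p in P+Q: print(p.round(4))
ang=lambda v:np.degrees(np.arctan2(v[1],v[0]))
print("c",(P[0]+P[2])/2,(Q[0]+Q[2])/2)
print(np.linalg.norm(P[1]-P[0]),ang(P[0]-P[1]),np.linalg.norm(P[1]-P[2]),ang(P[1]-P[2]))
print(np.linalg.norm(Q[1]-Q[0]),ang(Q[1]-Q[0]),ang(Q[2]-Q[1]))
for u,v in[(410,270),(345,218),(420,180),(478,320),(395,360)]: print("top A",atdepth(a,220+u/10,165+v/10))
# light blobs
for n,c,(u0,v0,u1,v1) in[("scene",a,(190,245,245,290)),("side",b,(222,150,262,180))]:
    g=cv2.cvtColor(c[0],6)[v0:v1,u0:u1]
    n_,l,st,ce=cv2.connectedComponentsWithStats((g>170).astype(np.uint8)); 
    i=1+st[1:,4].argmax(); uv=ce[i]+[u0,v0]; print(n,st[i],uv,atz(c,*uv,.022),atdepth(c,*uv))
E
```

```text
[0.6731 0.0424 0.006 ]
[0.56   0.0679 0.006 ]
[ 0.5443 -0.0146  0.006 ]
[ 0.5485 -0.0215  0.006 ]
[ 0.6607 -0.0466  0.006 ]
[0.6781 0.0432 0.006 ]
[0.5652 0.0602 0.006 ]
c [0.60867142 0.01391202 0.006     ] [0.6133406 0.0108429 0.006    ]
0.11592135817335432 -12.701178360817574 0.08397118707004425 79.20101907066238
0.11494522498844138 -12.604510780921903 79.01646396457298
top A [0.5371964  0.02885374 0.12715394]
top A [0.57510243 0.02078509 0.12051592]
top A [ 0.65674687 -0.1085612  -0.00135711]
top A [0.51905388 0.01367503 0.1052747 ]
top A [0.53054445 0.04240909 0.09856117]
scene [  0  19  55  26 653] [216.19601838 281.38744257] [0.43849999 0.33161001 0.022     ] [0.44120331 0.3294885  0.01690335]
side [  0   0  40  25 610] [241.53278689 159.67213115] [0.48212311 0.33189252 0.022     ] [0.48190649 0.3388289  0.01820367]
```

```bash
cat >> h.py <<'E'
yaw=np.radians(-11.8); RH=R.from_euler('z',yaw); O=np.array([.611,.0124,0])
AX=RH.apply([-.7071,0,.7071]); FLOOR=O+RH.apply([.015,0,.04])
RG=R.from_matrix(np.c_[RH.apply([.7071,0,.7071]),RH.apply([0,-1,0]),-AX])
def seg(p0,R0,p1,R1):
    d=R0.inv().apply(p1-p0)/.12; r=(R0.inv()*R1).as_rotvec(degrees=True)/30
    print(d.round(3),r.round(3),"rows",round(max(np.linalg.norm(d)*.12/.0417,np.linalg.norm(r)*30/7.16),1))
def now():
    s=robot.sense(); return np.array(s["position"]),quat(s["tcp_rot"])
E
python3 - <<'E'
from h import *
from scipy.spatial.transform import Slerp
p0,R0=now(); G=FLOOR+AX*.229; print("pre",G)
P=[p0,[.36,-.50,.30],[.43,-.39,.32],[.47,-.27,.32],[.47,-.16,.31],[.46,-.05,.28],G]
P=[np.array(p) for p in P]
S=Slerp([0,6],R.concatenate([R0,RG]))
for i in range(6): seg(P[i],S(i),P[i+1],S(i+1))
for n,c,(u0,v0,u1,v1) in[("scene",load("scene"),(195,250,238,288)),("side",load("side"),(225,156,257,178))]:
    h=cv2.cvtColor(c[0],cv2.COLOR_BGR2HSV)[v0:v1,u0:u1]
    n_,l,st,ce=cv2.connectedComponentsWithStats(((h[...,1]<50)&(h[...,2]>150)).astype(np.uint8))
    i=1+st[1:,4].argmax(); uv=ce[i]+[u0,v0]; print(n,st[i],uv,atz(c,*uv,.022),atdepth(c,*uv))
E
```

```text
pre [0.46717903 0.04244577 0.2019259 ]
[ 0.875 -0.355 -0.071] [-0.083  0.241  0.198] rows 2.7
[ 0.877 -0.658 -0.079] [-0.083  0.241  0.198] rows 3.2
[ 0.553 -0.893  0.093] [-0.083  0.241  0.198] rows 3.0
[ 0.095 -0.913  0.065] [-0.083  0.241  0.198] rows 2.6
[-0.162 -0.931  0.133] [-0.083  0.241  0.198] rows 2.7
[-0.394 -0.796  0.482] [-0.083  0.241  0.198] rows 2.9
scene [  7   6  27  23 507] [214.95266272 266.90335306] [0.48123208 0.29758901 0.022     ] [0.48353753 0.29577794 0.01794994]
side [  4   4  25  11 220] [241.12272727 164.95454545] [0.48189224 0.2917789  0.022     ] [0.48161244 0.30046416 0.01711965]
```

Call:
{"fn": "play_rows", "kwargs": {
  "targets": "0.44 -0.18 -0.035 -0.04 0.12 0.1 -1;0.875 -0.355 -0.07 -0.083 0.24 0.2 -1;0.875 -0.355 -0.07 -0.083 0.24 0.2 -1;0.875 -0.355 -0.07 -0.083 0.24 0.2 -1"
}}

```text
time_s: 0.48
position: [0.366, -0.4941, 0.3015]
tcp_rot: [0.006, 0.982, 0.177, 0.068]
contact_force: [1.6, 0.4, -0.4]
gripper_width: 0.0868
finger_force: 0.0
```

Call:
{"fn": "play_rows", "kwargs": {
  "targets": "0.29 -0.22 -0.026 -0.028 0.08 0.066 -1;0.59 -0.44 -0.053 -0.056 0.16 0.13 -1;0.877 -0.66 -0.08 -0.083 0.24 0.2 -1;0.877 -0.66 -0.08 -0.083 0.24 0.2 -1"
}}

```text
time_s: 0.82
position: [0.4342, -0.383, 0.322]
tcp_rot: [0.013, 0.983, 0.123, 0.134]
contact_force: [0.9, 0.4, 0.2]
gripper_width: 0.0872
finger_force: 0.0
```

Call:
{"fn": "play_rows", "kwargs": {
  "targets": "0.185 -0.3 0.03 -0.028 0.08 0.066 -1;0.37 -0.6 0.06 -0.056 0.16 0.13 -1;0.553 -0.893 0.093 -0.083 0.24 0.2 -1;0.553 -0.893 0.093 -0.083 0.24 0.2 -1"
}}

```text
time_s: 1.15
position: [0.4721, -0.2611, 0.3198]
tcp_rot: [0.019, 0.978, 0.071, 0.196]
contact_force: [-0.1, -0.3, 1.0]
gripper_width: 0.0869
finger_force: 0.0
```

Call:
{"fn": "play_rows", "kwargs": {
  "targets": "0.03 -0.3 0.02 -0.028 0.08 0.066 -1;0.06 -0.6 0.04 -0.056 0.16 0.13 -1;0.095 -0.913 0.065 -0.083 0.24 0.2 -1;0.095 -0.913 0.065 -0.083 0.24 0.2 -1"
}}

```text
time_s: 1.48
position: [0.4732, -0.1648, 0.3097]
tcp_rot: [0.029, 0.966, 0.013, 0.256]
contact_force: [0.4, -0.3, -0.4]
gripper_width: 0.0868
finger_force: 0.0
```

```bash
python3 - <<'E'
from h import *
from scipy.spatial.transform import Slerp
p,r=now(); print(p,r.as_matrix().round(3),robot.sense()["qpos"].round(2))
G=FLOOR+AX*.229
S=Slerp([0,2],R.concatenate([r,RG])); M=np.array([.46,-.05,.28])
seg(p,r,M,S(1)); seg(M,S(1),G,RG)
E
```

```text
[ 0.47319644 -0.16475403  0.30970378] [[ 0.868  0.01   0.496]
 [ 0.039 -0.998 -0.049]
 [ 0.494  0.062 -0.867]] [ 0.57 -0.3  -0.17  2.12 -0.26  0.83 -1.02]
[-0.18  -0.971  0.113] [-0.078  0.248  0.2  ] rows 2.9
[-0.391 -0.797  0.482] [-0.078  0.248  0.2  ] rows 2.9
```

```bash
python3 - <<'E'
from h import *
from scipy.spatial.transform import Slerp
p,r=now(); GG=FLOOR+AX*.139; G=GG+[0,0,.11]; print(GG)
S=Slerp([0,2],R.concatenate([r,RG])); M=(p+G)/2
seg(p,r,M,S(1)); seg(M,S(1),G,RG)
E
```

```text
[0.52947317 0.02943184 0.1382869 ]
[ 0.109 -0.821  0.298] [-0.078  0.248  0.2  ] rows 2.5
[-0.015 -0.838  0.271] [-0.078  0.248  0.2  ] rows 2.5
```

Call:
{"fn": "play_rows", "kwargs": {
  "targets": "0.036 -0.27 0.1 -0.026 0.083 0.066 -1;0.072 -0.54 0.2 -0.052 0.165 0.133 -1;0.109 -0.821 0.298 -0.078 0.248 0.2 -1;0.109 -0.821 0.298 -0.078 0.248 0.2 -1"
}}

```text
time_s: 1.82
position: [0.515, -0.0647, 0.272]
tcp_rot: [0.032, 0.948, -0.038, 0.315]
contact_force: [0.1, -0.3, -0.2]
gripper_width: 0.0874
finger_force: 0.0
```

Call:
{"fn": "play_rows", "kwargs": {
  "targets": "-0.005 -0.28 0.09 -0.026 0.083 0.066 -1;-0.01 -0.56 0.18 -0.052 0.165 0.133 -1;-0.015 -0.838 0.271 -0.078 0.248 0.2 -1;-0.015 -0.838 0.271 -0.078 0.248 0.2 -1;-0.015 -0.838 0.271 -0.078 0.248 0.2 -1;-0.015 -0.838 0.271 -0.078 0.248 0.2 -1"
}}

```text
time_s: 2.32
position: [0.543, 0.0291, 0.243]
tcp_rot: [0.039, 0.921, -0.092, 0.376]
contact_force: [0.1, -1.0, -0.4]
gripper_width: 0.0873
finger_force: 0.0
```

```bash
python3 - <<'E'
from h import *
p,r=now(); print(p,robot.sense()["qpos"].round(2)); GG=FLOOR+AX*.139
seg(p,r,GG+[0,0,.11],RG); seg(p,r,GG,RG)
c=cam("wrist"); cv2.imwrite("pics/w1.png",cv2.resize(c[0],(800,600)))
E
```

```text
[0.54301869 0.02910877 0.24303177] [ 0.51 -0.26 -0.7   2.28  0.39  0.37 -2.32]
[-0.049  0.02  -0.109] [-0.006  0.018  0.01 ] rows 0.3
[-0.691  0.019  0.545] [-0.006  0.018  0.01 ] rows 2.5
```

View pics/w1.png

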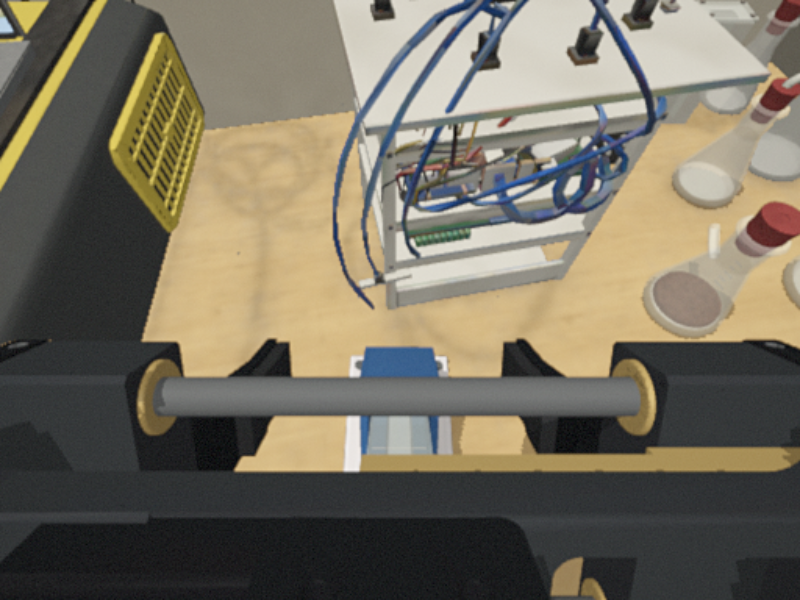

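Call:
{"fn": "play_rows", "kwargs": {
  "targets": "-0.12 0.005 0.09 0 0.005 0 -1;-0.23 0.01 0.18 0 0.01 0 -1;-0.35 0.015 0.27 0 0.018 0.01 -1;-0.45 0.02 0.35 0 0.018 0.01 -1;-0.45 0.02 0.35 0 0.018 0.01 -1;-0.45 0.02 0.35 0 0.018 0.01 -1"
}}

```text
time_s: 2.87
position: [0.5339, 0.0237, 0.1761]
tcp_rot: [0.039, 0.918, -0.099, 0.381]
contact_force: [-0.5, 0.1, -0.3]
gripper_width: 0.0872
finger_force: 0.0
```

```bash
python3 - <<'E'
from h import *
p,r=now(); print(p,robot.sense()["qpos"].round(2)); GG=FLOOR+AX*.139
seg(p,r,GG,RG)
E
```

```text
[0.53392019 0.02371431 0.17613784] [ 0.9  -0.22 -1.09  2.36  0.68  0.2  -2.66]
[-0.256 -0.038  0.19 ] [ 0.006 -0.003 -0.016] rows 0.9
```

```bash
cat >> h.py <<'E'
def tilt(t,yw=yaw,c=0):
    z=R.from_euler('z',yw).apply([np.sin(t),0,-np.cos(t)]); y=R.from_euler('z',yw).apply([0,-1,0])
    return R.from_matrix(np.c_[np.cross(y,z),y,z])
E
python3 - <<'E'
from h import *
p,r=now(); R3=tilt(np.radians(28)); T=FLOOR+AX*.091-R3.apply([0,0,.051]); print(T)
seg(p,r,T+[0,0,.03],R3); seg(T+[0,0,.03],R3,T,R3)
E
```

```text
[0.53925964 0.02738734 0.14937643]
[ 0.045 -0.039  0.007] [ 0.003 -0.569 -0.016] rows 2.4
[-0.117  0.     0.221] [0. 0. 0.] rows 0.7
```

Call:
{"fn": "play_rows", "kwargs": {
  "targets": "0.015 -0.013 0 0 -0.15 0 -1;0.03 -0.026 0 0 -0.3 0 -1;0.045 -0.039 0.007 0 -0.45 -0.016 -1;0.045 -0.039 0.007 0 -0.57 -0.016 -1;0.045 -0.039 0.007 0 -0.57 -0.016 -1;0.045 -0.039 0.007 0 -0.57 -0.016 -1"
}}

```text
time_s: 3.37
position: [0.5405, 0.0313, 0.1804]
tcp_rot: [0.024, 0.965, -0.098, 0.242]
contact_force: [0.2, -0.3, -0.2]
gripper_width: 0.0873
finger_force: 0.0
```

```bash
python3 - <<'E'
from h import *
p,r=now(); print(p,robot.sense()["qpos"].round(2))
R3=tilt(np.radians(28)); T=FLOOR+AX*.091-R3.apply([0,0,.051]); seg(p,r,T,R3)
E
```

```text
[0.54054901 0.03129315 0.18039399] [ 0.55 -0.05 -0.73  2.17  0.27  0.57 -2.16]
[-0.125  0.034  0.226] [-0.007 -0.005  0.007] rows 0.8
```

Call:
{"fn": "play_rows", "kwargs": {
  "targets": "-0.06 0.034 0.11 0 0 0 -1;-0.125 0.034 0.226 0 0 0 -1;-0.125 0.034 0.226 0 0 0 -1;-0.125 0.034 0.226 0 0 0 -1;-0.125 0.034 0.226 0 0 0 -1"
}}

```text
time_s: 3.78
position: [0.538, 0.0271, 0.1489]
tcp_rot: [0.024, 0.965, -0.097, 0.241]
contact_force: [-0.8, 0.1, 1.0]
gripper_width: 0.0869
finger_force: 0.0
```

```bash
python3 - <<'E'
from h import *
p,r=now(); s=robot.sense(); print(p,s["qpos"].round(2),s["contact_force"])
R3=tilt(np.radians(28)); T=FLOOR+AX*.091-R3.apply([0,0,.051]); seg(p,r,T,R3)
b=cam("side");c=cam("wrist")
cv2.imwrite("pics/g.png",np.hstack([cv2.resize(b[0][140:250,200:320],(400,367),interpolation=2),cv2.resize(c[0][192:,128:384],(400,300)).copy() if 0 else cv2.resize(c[0][200:320,180:330],(400,367))]))
E
```

```text
[0.5380311  0.02711194 0.14891745] [ 0.56  0.   -0.75  2.2   0.38  0.51 -2.26] [-0.76190333  0.09967806  0.97473551]
[ 0.01  -0.004  0.001] [-0.004 -0.003  0.009] rows 0.0
```

View pics/g.png

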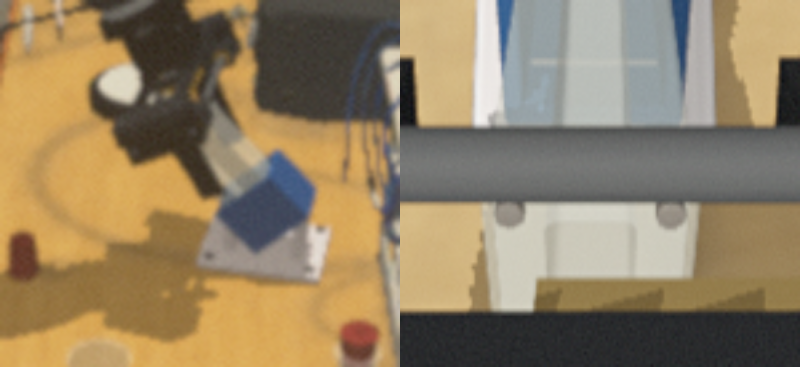

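Call:
{"fn": "play_rows", "kwargs": {
  "targets": "0 0 0 0 0 0 0;0 0 0 0 0 0 0.3;0 0 0 0 0 0 1;0 0 0 0 0 0 1;0 0 0 0 0 0 1;0 0 0 0 0 0 1;0 0 0 0 0 0 1;0 0 0 0 0 0 1;0 0 0 0 0 0 1",
  "newtons": 40
}}

```text
time_s: 4.63
position: [0.538, 0.0271, 0.1483]
tcp_rot: [0.024, 0.965, -0.098, 0.241]
contact_force: [-1.4, 1.0, 0.4]
gripper_width: 0.0349
finger_force: 0.4
```

```bash
python3 - <<'E'
from h import *
p,r=now(); s=robot.sense(); print(p,s["contact_force"],s["gripper_width"],s["finger_force"])
d=r.inv().apply(AX)/.12*.085; print(d.round(3), "85mm out")
E
```

```text
[0.53797489 0.02707676 0.14825361] [-1.4312482   1.03187461  0.37387566] 0.03491311885230201 0.38018524646759033
[-0.207 -0.002 -0.677] 85mm out
```

Call:
{"fn": "play_rows", "kwargs": {
  "targets": "0 0 0 0 0 0 1;0 0 0 0 0 0 1;0 0 0 0 0 0 1;0 0 0 0 0 0 1",
  "newtons": 40
}}

```text
time_s: 4.97
position: [0.538, 0.0271, 0.1483]
tcp_rot: [0.024, 0.965, -0.097, 0.241]
contact_force: [0.3, -0.2, -1.4]
gripper_width: 0.0338
finger_force: 40.0
```

Call:
{"fn": "play_rows", "kwargs": {
  "targets": "-0.02 0 -0.067 0 0 0 1;-0.04 0 -0.135 0 0 0 1;-0.06 0 -0.2 0 0 0 1;-0.06 0 -0.2 0 0 0 1;-0.06 0 -0.2 0 0 0 1"
}}

```text
time_s: 5.38
position: [0.5204, 0.0303, 0.166]
tcp_rot: [0.025, 0.965, -0.098, 0.241]
contact_force: [-0.2, -0.5, -1.1]
gripper_width: 0.0339
finger_force: 40.0
```

```bash
cat > chk.py <<'E'
from h import *
p,r=now(); s=robot.sense(); print(p,s["qpos"].round(2),s["contact_force"].round(1),s["moment"].round(2),s["finger_force"])
P0=np.array([.538,.0271,.1483]); d=p-P0; t=d@AX; print("along",t,"off",r.inv().apply(d-t*AX).round(4))
for L in(.06,.07,.08): seg(p,r,P0+AX*L,tilt(np.radians(28)))
E
python3 chk.py
```

```text
[0.52044903 0.03033159 0.16601586] [ 0.56 -0.08 -0.75  2.22  0.25  0.54 -2.16] [-0.2 -0.5 -1.1] [ 0.2   0.71 -0.03] 39.993664333596826
along 0.02514220044506351 off [-0.0001  0.0004  0.    ]
[-0.084 -0.004 -0.278] [-0.003 -0.     0.008] rows 0.8
[-0.109 -0.005 -0.358] [-0.003 -0.     0.008] rows 1.1
[-0.133 -0.005 -0.437] [-0.003 -0.     0.008] rows 1.3
```

Call:
{"fn": "play_rows", "kwargs": {
  "targets": "-0.028 0 -0.093 0 0 0 1;-0.056 0 -0.185 0 0 0 1;-0.084 0 -0.278 0 0 0 1;-0.084 0 -0.278 0 0 0 1"
}}

```text
time_s: 5.72
position: [0.4963, 0.0355, 0.1914]
tcp_rot: [0.025, 0.965, -0.097, 0.241]
contact_force: [0.1, 0.1, -2.6]
gripper_width: 0.034
finger_force: 40.0
```

```bash
python3 chk.py
```

```text
[0.49634754 0.03554972 0.19141864] [ 0.52 -0.2  -0.7   2.24  0.1   0.59 -2.04] [ 0.1  0.1 -2.6] [0.19 0.66 0.02] 39.99343423638493
along 0.060541063938102394 off [ 0.0004  0.0002 -0.0001]
[-0.002 -0.002  0.005] [-0.003 -0.002  0.008] rows 0.0
[-0.026 -0.002 -0.074] [-0.003 -0.002  0.008] rows 0.2
[-0.051 -0.003 -0.154] [-0.003 -0.002  0.008] rows 0.5
```

```bash
python3 - <<'E'
from h import *
from scipy.spatial.transform import Slerp
a=load("scene"); v,u=np.mgrid[0:384,0:512]
P=a[4]+(np.stack([u,v,np.ones_like(u)],-1)@np.linalg.inv(a[2]).T@a[3].T)*a[1][...,None]
L=np.array([.4815,.296]); D=np.linalg.norm(P[...,:2]-L,axis=-1)
for z0 in(.06,.15,.25):
    m=(P[...,2]>z0)&(D<.4)&(a[1]>0)&(P[...,1]>.1); Q=P[m]
    i=D[m].argsort()[:1]; print(z0,Q[i],D[m][i],"minx",Q[:,0].min() if len(Q) else 0)
p,r=now()
Rf=tilt(np.radians(-17),np.radians(25)); F=np.array([.4815,.296,.122+.091])-Rf.apply([0,0,.051]); print(F)
W=[p,p+[0,0,.09],np.array([.50,.12,.29]),np.array([.50,.21,.29]),F]
S=Slerp([0,1,4],R.concatenate([r,r,Rf]))
for i in range(4): seg(W[i],S(i),W[i+1],S(i+1))
E
```

```text
0.06 [[0.60341545 0.29441145 0.07388559]] [0.12192579] minx 0.4649929852568278
0.15 [[0.61691422 0.27673974 0.1539069 ]] [0.13677708] minx 0.5487819749797511
0.25 [[0.56978425 0.6520677  0.25177256]] [0.36684917] minx 0.5513750551538454
[0.49501392 0.30230164 0.26177154]
[ 0.353  0.    -0.662] [0. 0. 0.] rows 2.2
[-0.064 -0.696 -0.116] [ 0.04  -0.483 -0.414] rows 2.7
[ 0.016 -0.749 -0.04 ] [ 0.04  -0.483 -0.414] rows 2.7
[ 0.139 -0.771  0.187] [ 0.04  -0.483 -0.414] rows 2.7
```

Call:
{"fn": "play_rows", "kwargs": {
  "targets": "0.06 0 -0.11 0 0 0 1;0.14 0 -0.265 0 0 0 1;0.22 0 -0.42 0 0 0 1;0.3 0 -0.57 0 0 0 1;0.353 0 -0.662 0 0 0 1;0.353 0 -0.662 0 0 0 1"
}}

```text
time_s: 6.22
position: [0.4987, 0.0353, 0.2835]
tcp_rot: [0.024, 0.965, -0.098, 0.243]
contact_force: [0.2, -0.2, -1.8]
gripper_width: 0.0337
finger_force: 40.0
```

Call:
{"fn": "play_rows", "kwargs": {
  "targets": "-0.01 -0.14 -0.023 0.008 -0.097 -0.083 1;-0.025 -0.28 -0.046 0.016 -0.193 -0.166 1;-0.04 -0.42 -0.07 0.024 -0.29 -0.248 1;-0.05 -0.56 -0.093 0.032 -0.386 -0.331 1;-0.064 -0.696 -0.116 0.04 -0.483 -0.414 1;-0.064 -0.696 -0.116 0.04 -0.483 -0.414 1"
}}

```text
time_s: 6.72
position: [0.5013, 0.1233, 0.2883]
tcp_rot: [0.026, 0.993, 0.01, 0.113]
contact_force: [-0.0, 0.4, -0.9]
gripper_width: 0.0341
finger_force: 40.0
```

Call:
{"fn": "play_rows", "kwargs": {
  "targets": "0.003 -0.15 -0.008 0.008 -0.097 -0.083 1;0.006 -0.3 -0.016 0.016 -0.193 -0.166 1;0.01 -0.45 -0.024 0.024 -0.29 -0.248 1;0.013 -0.6 -0.032 0.032 -0.386 -0.331 1;0.016 -0.749 -0.04 0.04 -0.483 -0.414 1;0.016 -0.749 -0.04 0.04 -0.483 -0.414 1;0.016 -0.749 -0.04 0.04 -0.483 -0.414 1"
}}

```text
time_s: 7.3
position: [0.5005, 0.2101, 0.2875]
tcp_rot: [0.03, 0.993, 0.112, -0.016]
contact_force: [0.4, -1.5, -0.9]
gripper_width: 0.0338
finger_force: 40.0
```

```bash
python3 - <<'E'
from h import *
p,r=now(); s=robot.sense(); print(p,s["qpos"].round(2),s["finger_force"],s["contact_force"])
Rf=tilt(np.radians(-17),np.radians(25)); F=np.array([.4815,.296,.13+.091])-Rf.apply([0,0,.051]); seg(p,r,F,Rf)
E
```

```text
[0.50049946 0.21010683 0.28745176] [ 0.2   0.19 -0.76  1.67  0.17  1.39 -1.93] 39.993566698394716 [ 0.37726466 -1.46860241 -0.89526042]
[ 0.132 -0.766  0.1  ] [ 0.037 -0.479 -0.414] rows 2.7
```

Call:
{"fn": "play_rows", "kwargs": {
  "targets": "0.026 -0.15 0.02 0.007 -0.097 -0.083 1;0.052 -0.3 0.04 0.014 -0.193 -0.166 1;0.08 -0.45 0.06 0.022 -0.29 -0.248 1;0.105 -0.6 0.08 0.03 -0.386 -0.331 1;0.132 -0.766 0.1 0.037 -0.479 -0.414 1;0.132 -0.766 0.1 0.037 -0.479 -0.414 1;0.132 -0.766 0.1 0.037 -0.479 -0.414 1;0.132 -0.766 0.1 0.037 -0.479 -0.414 1"
}}

```text
time_s: 7.97
position: [0.4955, 0.3006, 0.2714]
tcp_rot: [0.033, 0.966, 0.213, -0.143]
contact_force: [-0.1, 0.2, -2.0]
gripper_width: 0.0341
finger_force: 40.0
```

```bash
python3 - <<'E'
from h import *
p,r=now(); s=robot.sense(); print(p,s["qpos"].round(2),s["finger_force"],s["contact_force"])
Rf=tilt(np.radians(-17),np.radians(25)); F=np.array([.4815,.296,.13+.091])-Rf.apply([0,0,.051]); seg(p,r,F,Rf)
a=cam("scene");b=cam("side")
f=lambda c,u,v:c[0][v:v+90,u:u+60]
cv2.imwrite("pics/f.png",np.hstack([cv2.resize(f(a,190,205),(400,600),interpolation=2),cv2.resize(f(b,210,95),(400,600),interpolation=2)]))
E
```

```text
[0.49545456 0.30056888 0.27144193] [ 0.    0.48 -0.79  1.43  0.24  1.65 -1.93] 39.99349270015955 [-0.14011282  0.16766159 -2.00789518]
[ 0.007 -0.015  0.012] [ 0.005 -0.005 -0.007] rows 0.1
```

View pics/f.png

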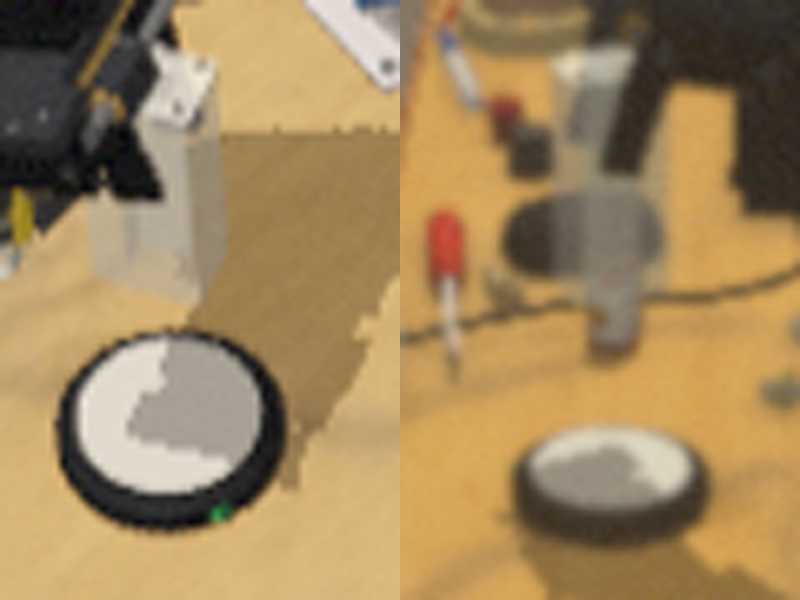

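```bash
python3 - <<'E'
from h import *
p,r=now(); s=robot.sense()
T=R.from_euler('y',0)
g=p+r.apply([0,0,.051])
rel=tilt(np.radians(28)).inv()*R.from_matrix(np.c_[RH.apply([.7071,0,.7071]),RH.apply([0,1,0]),AX])
# cell axes in the tool frame -> world
ca=r.apply(tilt(np.radians(28)).inv().apply(AX)); ey=r.apply([0,1,0]); ex=np.cross(ey,ca)
foot=g-ca*.091; print("foot",foot,"tilt",np.degrees(np.arccos(ca[2])))
for n,u0,v0 in(("scene",190,205),("side",210,95)):
    c=load(n); k=400/60
    for nm,h in(("foot",0),("top",.124)):
        for a,b in((0,0),(27,18),(27,-18),(-27,-18),(-27,18)):
            q=c[2]@c[3].T@(foot+ca*h+ex*a/1e3+ey*b/1e3-c[4]); q=q[:2]/q[2]
            print(n,nm,((q-[u0,v0])*k).round())
# shadow-free light check
print("light scene",atz(load("scene"),190+171/6.667,205+412/6.667,.022),"side",atz(load("side"),210+211/6.667,95+468/6.667,.022))
E
```

```text
foot [0.48264031 0.29394162 0.1324845 ] tilt 0.37679469268784316
scene foot [157. 260.]
scene foot [228. 247.]
scene foot [197. 307.]
scene foot [ 85. 274.]
scene foot [117. 215.]
scene top [140.  74.]
scene top [217.  60.]
scene top [184. 121.]
scene top [62. 88.]
scene top [97. 28.]
side foot [209. 282.]
side foot [175. 305.]
side foot [149. 277.]
side foot [242. 260.]
side foot [270. 287.]
side top [208.  61.]
side top [172.  81.]
side top [145.  56.]
side top [243.  41.]
side top [271.  65.]
light scene [0.47996183 0.29577794 0.022     ] side [0.48386543 0.29005292 0.022     ]
```

```bash
python3 -c "
from h import *
print(abs(robot.sense()['joint_vel']).max()); print(order.job_done())"
```

```text
0.005767239221300968
the job is handed in; nothing more can be done
None
```

The job is handed in with the gripper holding the cell upright and still over the light, about 0.4° off vertical, its foot roughly 3 mm from the light's middle and 11 cm above the lamp; I don't have the judge's result, and I didn't re-measure the bystanders at the end.

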